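# Feel round a clock bezel for burrs

### The arm

A 6-joint arm with a two-finger parallel gripper is mounted at the origin on the work surface. World frame = base frame: x ahead of the robot, y to its left, z up, the work surface at z = 0. Lengths are in m, angles in rad, forces in N, time in s.
With the tool pointing down it reaches from about 0.375 to 0.9 m from the base axis. Payload 3.1 kg.
Tool frame: the origin (TCP) lies between the finger pads; the fingertips stand 25 mm ahead of it and the grasp point (between the pads) lies 6 mm ahead of it; x points along the fingers, y is the direction in which the jaws open and shut, and the axes are right-handed (so a half turn about x gives the same grasp; the last joint's range is limited). The gripper opens to 85 mm and grips with 20 to 120 N. Pads are 22 mm wide; open, the fingers measure 114 mm over their backs; the gripper's body (76 mm by 85 mm) begins 54 mm behind the grasp point. The pads swing forward as they close: fully open they stand 13 mm farther back than shut.
Start: joints at [-1.298, 0.527, 1.433, -0, 1.181, -0.178], TCP at [0.272, -0.563, 0.256] pointing down, gripper open.
Joint ranges: [-3.08, 3.08], [-0.75, 2.2], [0.22, 2.44], [-1.43, 4.57], [0, 2.65], [-2.85, 2.85]. Speed limits (rad/s): [2.79, 2.79, 3.14, 3.14, 3.14, 3.14].

### API

Orientations are given as a unit quaternion [x, y, z, w].
In Python, from station import manip, viewer, workorder gives the robot as it stands.
- The arm moves only by the shell command python3 -m crank 'ROWS' [FORCE]. ROWS is JSON, one flat list of numbers, 5 for each row, row after row: the opening, from 0 (shut) to 1 (fully open), then the shift along the world's x, y, z in mm, then the turn about the world's z in rad. A call has 1 to 10 rows; each row is the pose to reach, as a shift and turn from the pose commanded when the call began; what a row does not reach only later rows make up. A row lasts 1/8 s, in which the tool goes at most 62.5 mm and 10.7 degrees, less where a joint would pass 70% of its speed; a pose out of reach is approached as far as the arm can. A call with a gripper value outside its range is refused whole. The fingers move at their own pace and stop on an object; FORCE is the grip in N (left out, the last holds). Time passes only in rows, so rows that repeat a pose let the fingers close. It gives the time, the measured TCP pose, the force and the opening at its end, in the units of the state.
- manip.sense(): the state, without advancing time (a new reading comes with each control period).
- viewer.snapshot(name): name is "scene" or "top"; returns a dict with "img" (480x640x3 uint8, red, green, blue), "range_z" (480x640 float32, m along the optical axis (not along the pixel's ray), 0 where there is no reading), "fx", "fy", "cx", "cy" (pixels), "origin" and "attitude" of the camera in the world. Camera axes: x right, y down, z forward; pixel columns grow to the right and rows downward; lengths in m; the calibration is good to about 2 mm. A picture is of the moment at which its call begins.
- workorder.sign_off(): hands the job in, once; it reports no verdict.
The state is a dict: "t": time; "q": joint angles; "qd": joint speeds; "tau": joint torques, N m; "tcp_pos": TCP position; "tool_rot": TCP orientation; "force": force on the tool from outside, world axes, zero at the start; "ft_torque": the same for the moment, N m; "finger_gap": opening from 0.0 (shut) to 1.0 (fully open).
Only numpy, scipy, OpenCV 4.12 (cv2) and the standard library are available. Lean on these libraries where they do the work, as an engineer would, in place of code of your own. Each camera call takes 0.05 s, during which the arm holds its last target.

### The job

Check the polished brass clock bezel on the orange holder for burrs: with the two fingertips held together and pointing straight down, touch the blue dot and trace the flat top of the ring clockwise (seen from above) past every black dot in turn until you are back on the blue dot, with a light touch. Press gently, never so hard that the sprung ring is jammed against its stop; do not lift or push the holder about, grip nothing and leave everything else on the bench alone. Finish with the fingers lifted clear of the ring.

Things in the scene. Friction and masses are not known exactly. Their poses are not given: they have to be found in the camera images.
- holder: orange round plastic holder standing loose on the bench, 132 mm across at the foot, 38 mm high; origin at the centre of its underside, z up. It carries a level brass clock bezel (a ring, outer diameter 104 mm, inner 76 mm, flat top 14 mm wide, closed by a white dial flush with its top) on a soft spring; the ring's top is 62 mm above the bench at rest. The holder weighs about 1.8 kg, and a light touch does not shift it
- bezel (a joint): how far the brass ring is pressed down (m): 0 at rest (fully up), 0.010 at the stop. It begins to sink at about 1.5 N, takes about 3.5 N at 4 mm and 6.5 N at 10 mm, and comes up again when released; it stays level wherever it is pressed
- dot0 (a point): the blue dot (12 mm across), the start and finish of the round, on the flat top of the brass ring, midway across its width, 45 mm from its centre; 45 degrees from the next dot; the point is on the top face and sinks with the ring
- dot1 (a point): black dot number 1 clockwise from the blue dot (7 mm across), on the flat top of the brass ring, midway across its width, 45 mm from its centre; 45 degrees from the next dot; the point is on the top face and sinks with the ring
- dot2 (a point): black dot number 2 clockwise from the blue dot (7 mm across), on the flat top of the brass ring, midway across its width, 45 mm from its centre; 45 degrees from the next dot; the point is on the top face and sinks with the ring
- dot3 (a point): black dot number 3 clockwise from the blue dot (7 mm across), on the flat top of the brass ring, midway across its width, 45 mm from its centre; 45 degrees from the next dot; the point is on the top face and sinks with the ring
- dot4 (a point): black dot number 4 clockwise from the blue dot (7 mm across), on the flat top of the brass ring, midway across its width, 45 mm from its centre; 45 degrees from the next dot; the point is on the top face and sinks with the ring
- dot5 (a point): black dot number 5 clockwise from the blue dot (7 mm across), on the flat top of the brass ring, midway across its width, 45 mm from its centre; 45 degrees from the next dot; the point is on the top face and sinks with the ring
- dot6 (a point): black dot number 6 clockwise from the blue dot (7 mm across), on the flat top of the brass ring, midway across its width, 45 mm from its centre; 45 degrees from the next dot; the point is on the top face and sinks with the ring
- dot7 (a point): black dot number 7 clockwise from the blue dot (7 mm across), on the flat top of the brass ring, midway across its width, 45 mm from its centre; 45 degrees from the next dot; the point is on the top face and sinks with the ring
- crystal_jar: glass jar for crystals with an aluminium lid, 60 mm across, 62 mm high; a bystander, origin on its underside; leave it alone
- screwdriver: blue screwdriver lying flat, 140 mm long; a bystander, origin on its underside; leave it alone
- spring_bar_tool: steel spring bar tool lying flat, 132 mm long, 9 mm thick; a bystander, origin on its underside; leave it alone
- loupe: black eye loupe standing on its wide end, 36 mm across, 30 mm high; a bystander, origin on its underside; leave it alone
- parts_tray: aluminium tray with four compartments, 90 by 120 mm, 18 mm high; a bystander, origin on its underside; leave it alone
- punch: steel hand-setting punch standing upright, foot 44 mm across, 64 mm high; a bystander, origin on its underside; leave it alone
Not all that is in view belongs to the job. Several things have the shape of the holder; the one meant has the colours described above.

How it is judged:
On the way, in this order (a step that is already met when the one before it is completed fails the run):
1. fingertips touch the blue dot (grasp point within 12 mm of being straight above it) (horizontal distance between the grasp point and dot0 below 0.012 m and z of the grasp point in the frame of dot0 above 0.008 m and (value of joint bezel above 0.0005 m or contact force between the fingers and holder above 0.2 N)), for 0.05 s.
2. fingertips touch black dot 1 clockwise (grasp point within 12 mm of being straight above it) (horizontal distance between the grasp point and dot1 below 0.012 m and z of the grasp point in the frame of dot1 above 0.008 m and (value of joint bezel above 0.0005 m or contact force between the fingers and holder above 0.2 N)), for 0.05 s.
3. fingertips touch black dot 2 clockwise (grasp point within 12 mm of being straight above it) (horizontal distance between the grasp point and dot2 below 0.012 m and z of the grasp point in the frame of dot2 above 0.008 m and (value of joint bezel above 0.0005 m or contact force between the fingers and holder above 0.2 N)), for 0.05 s.
4. fingertips touch black dot 3 clockwise (grasp point within 12 mm of being straight above it) (horizontal distance between the grasp point and dot3 below 0.012 m and z of the grasp point in the frame of dot3 above 0.008 m and (value of joint bezel above 0.0005 m or contact force between the fingers and holder above 0.2 N)), for 0.05 s.
5. fingertips touch black dot 4 clockwise (grasp point within 12 mm of being straight above it) (horizontal distance between the grasp point and dot4 below 0.012 m and z of the grasp point in the frame of dot4 above 0.008 m and (value of joint bezel above 0.0005 m or contact force between the fingers and holder above 0.2 N)), for 0.05 s.
6. fingertips touch black dot 5 clockwise (grasp point within 12 mm of being straight above it) (horizontal distance between the grasp point and dot5 below 0.012 m and z of the grasp point in the frame of dot5 above 0.008 m and (value of joint bezel above 0.0005 m or contact force between the fingers and holder above 0.2 N)), for 0.05 s.
7. fingertips touch black dot 6 clockwise (grasp point within 12 mm of being straight above it) (horizontal distance between the grasp point and dot6 below 0.012 m and z of the grasp point in the frame of dot6 above 0.008 m and (value of joint bezel above 0.0005 m or contact force between the fingers and holder above 0.2 N)), for 0.05 s.
8. fingertips touch black dot 7 clockwise (grasp point within 12 mm of being straight above it) (horizontal distance between the grasp point and dot7 below 0.012 m and z of the grasp point in the frame of dot7 above 0.008 m and (value of joint bezel above 0.0005 m or contact force between the fingers and holder above 0.2 N)), for 0.05 s.
9. fingertips are back on the blue dot (grasp point within 12 mm of being straight above it) (all of step 1), for 0.05 s.
At the end, for the whole second after the job is handed in: After the full round the ring is up again (within 1 mm) and released, the holder stands flat within 20 mm of where it started, and every bystander is within 15 mm of its start (value of joint bezel below 0.001 m and distance of holder from where it was at the start of the episode below 0.02 m and angle between holder's own z axis and vertical below 0.05 rad and linear speed of holder below 0.01 m/s and distance of each of crystal_jar, screwdriver, spring_bar_tool, loupe, parts_tray, punch from where it was at the start of the episode below 0.015 m); the robot touches nothing.
It fails at once if ring pressed down to its stop (more than 9.3 mm) (value of joint bezel above 0.0093 m).
It fails at once if holder lifted by more than 6 mm (height (world z) of holder above 0.006 m).
It fails at once if holder pushed more than 20 mm (distance of holder from where it was at the start of the episode above 0.02 m).
It fails at once if a bystander moved more than 15 mm (distance of any of crystal_jar, screwdriver, spring_bar_tool, loupe, parts_tray, punch from where it was at the start of the episode above 0.015 m).
It also fails if it takes over 64 s, if anything falls off the work surface, if the arm or the gripper's body presses on something with over 40 N, if the wrist force passes 120 N, or if a joint passes its speed limit or range.

## Working session

There is one attempt and no reset: what is moved stays moved. The work goes in short steps, Python scripts to look and compute and a shell command to move; the robot and the scene stay as the last step left them, time stands still between calls to the robot, and variables do not carry over. Pictures are saved under pics/ and viewed, and the job is handed in when it is done.

```bash
mkdir -p pics; ls
cat > h.py <<'E'
import numpy as np, cv2
from station import manip, viewer, workorder
from scipy.spatial.transform import Rotation as R
def snap(n):
    return viewer.snapshot(n)
def att(s):
    a=np.array(s["attitude"],float)
    return R.from_quat(a).as_matrix() if a.size==4 else a.reshape(3,3)
def ray(s,u,v,z):
    d=att(s)@np.array([(u-s["cx"])/s["fx"],(v-s["cy"])/s["fy"],1.0]); o=np.array(s["origin"])
    return o+d*(z-o[2])/d[2]
def proj(s,p):
    c=att(s).T@(np.array(p)-np.array(s["origin"])); return s["cx"]+s["fx"]*c[0]/c[2], s["cy"]+s["fy"]*c[1]/c[2]
def save(n,im): cv2.imwrite("pics/"+n,im[...,::-1])
E
python3 - <<'E'
from h import *
import pickle
for n in("scene","top"):
    s=snap(n); save(n+"0.png",s["img"]); pickle.dump(s,open(n+"0.pkl","wb")); print(n,s["origin"],s["attitude"],s["fx"],s["cx"],s["cy"])
print(manip.sense())
E
```

```text
pics
scene [1.04905059 0.11737173 0.82113352] [ 0.60276973  0.73834134 -0.23147325 -0.19478412] 457.25392265114294 325.78879764347295 241.96737634600373
top [ 0.45442933 -0.01336432  1.31502607] [-0.69831369  0.71507872 -0.01338171  0.02900592] 524.7742304174724 312.29884663633413 246.4761361855236
{'t': 0.1, 'q': array([-1.29852736e+00,  5.28391767e-01,  1.43375995e+00, -3.27618881e-05,
        1.18144021e+00, -1.78483192e-01]), 'qd': array([-0.00087603, -0.00098091, -0.00436329,  0.00015884,  0.0006891 ,
        0.00014621]), 'tau': array([-3.63654026e-04, -4.43304849e+01, -1.78586555e+01, -1.83540610e-04,
        3.88490036e-03,  4.37616109e-06]), 'tcp_pos': array([ 0.27214125, -0.56197409,  0.25542456]), 'tool_rot': array([-0.68917898, -0.15872903,  0.68926665, -0.15731788]), 'force': array([-3.29881419e-01,  1.08380466e+00,  2.61986598e-04]), 'ft_torque': array([ 0.01196597,  0.00553134, -0.01590595]), 'finger_gap': 1.001518826473842}
```

View pics/scene0.png

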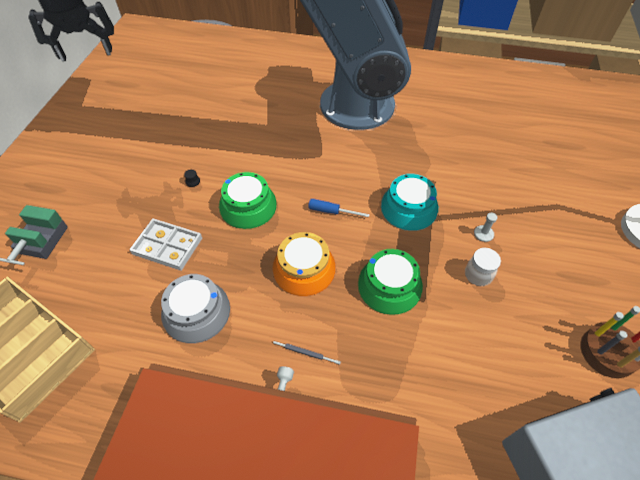

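View pics/top0.png

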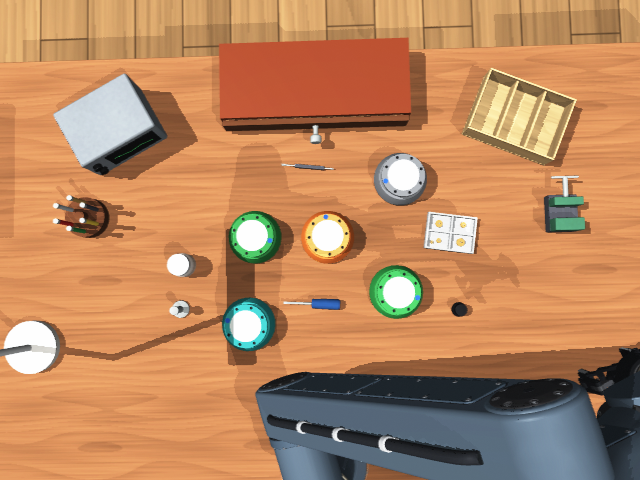

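Candidates in the top view are green (255,237), green (396,292), teal (248,324), grey (400,179) and orange (327,237). The orange one matches the description; in the scene view it is at (304,263), with its blue dot facing the camera. Next I'll crop in on it and measure.

Run:
```python
from h import *
import pickle
out=[]
for n,(cu,cv),dsc in(("scene",(304,263),40),("top",(327,237),40)):
    s=pickle.load(open(n+"0.pkl","rb")); im=s["img"]
    c=im[cv-dsc:cv+dsc,cu-dsc:cu+dsc]; out.append(cv2.resize(c,(400,400),interpolation=cv2.INTER_CUBIC))
    hsv=cv2.cvtColor(im,cv2.COLOR_RGB2HSV); m=np.zeros(im.shape[:2],np.uint8); m[cv-dsc:cv+dsc,cu-dsc:cu+dsc]=1
    def cen(mask,lab,zz,amin=3,amax=1e5):
        k,l,st,ce=cv2.connectedComponentsWithStats((mask&(m>0)).astype(np.uint8))
        for i in range(1,k):
            if amin<=st[i,4]<=amax: print(n,lab,ce[i].round(1),st[i,4],(ray(s,*ce[i],zz)*1e3).round(1))
    cen((hsv[...,0]>100)&(hsv[...,0]<130)&(hsv[...,1]>130),"blue",.062)
    w=(hsv[...,1]<40)&(hsv[...,2]>200); cen(w,"dial",.062,100)
    cen((hsv[...,2]<110),"dark",.062,3,60)
    u,v=cu,cv; print("range pt", s["range_z"][v,u], ((np.array(s["origin"])+att(s)@np.array([(u-s["cx"])/s["fx"],(v-s["cy"])/s["fy"],1])*s["range_z"][v,u])*1e3).round(1))
save("crop0.png",np.hstack(out))
```

```text
scene blue [299.6 271.5] 19 [601.6 -17.9  62. ]
scene dial [302.9 252.7] 923 [557.6 -21.7  62. ]
scene dark [306.2 234.4] 5 [512.  -25.2  62. ]
scene dark [289.7 237.7] 3 [526.9 -56.5  62. ]
scene dark [320.7 241.3] 3 [523.    7.4  62. ]
scene dark [280.7 250.3] 3 [561.  -66.5  62. ]
scene dark [325.5 254.5] 4 [552.6  23.4  62. ]
scene dark [284.5 264. ] 4 [590.9 -51.   62. ]
scene dark [316.5 267.5] 4 [586.1  12.2  62. ]
range pt 0.90017647 [580.5 -14.1  61.5]
top blue [325.3 216.5] 14 [601.3 -19.3  62. ]
top dial [327.2 235. ] 768 [556.6 -22.8  62. ]
top dark [339.  220.5] 4 [590.8 -52.   62. ]
top dark [312.5 223.5] 4 [585.2  11.7  62. ]
top dark [287.3 225.7] 3 [581.5  72.3  62. ]
top dark [289.  232.8] 47 [564.2  68.7  62. ]
top dark [346. 233.] 5 [560.3 -67.9  62. ]
top dark [308.7 236.7] 3 [553.7  21.6  62. ]
top dark [341.7 246.7] 3 [527.8 -56.7  62. ]
top dark [315.5 249.5] 4 [522.6   6.   62. ]
top dark [329.5 253.5] 4 [512.2 -27.2  62. ]
range pt 1.2556762 [551.8 -22.2  62.5]
```

View pics/crop0.png

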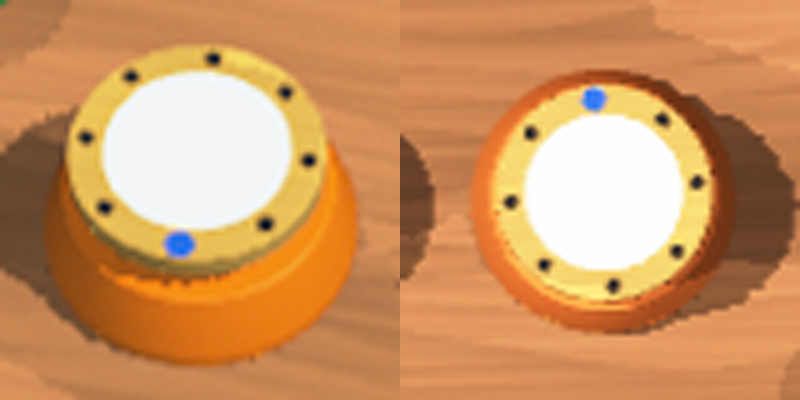

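The crop shows the orange holder with its brass ring, the blue dot at top (325,216) and the black dots 45° apart. Both views agree to within 2 mm: centre about (557,-22) mm, blue dot (601.4,-18.6), height about 62 mm. I'll shut the fingers and travel over at height.

```bash
python3 -m crank '[0,20,30,0,0, 0,50,80,0,0, 0,80,130,0,0, 0,110,180,0,0, 0,140,230,0,0, 0,170,280,0,0, 0,200,330,0,0, 0,230,380,0,0, 0,260,430,0,0, 0,280,465,0,0]' 20
python3 -m crank '[0,20,30,0,0, 0,40,60,0,0, 0,49,78,0,0, 0,49,78,-30,0, 0,49,78,-60,0, 0,49,78,-90,0, 0,49,78,-110,0, 0,49,78,-125,0, 0,49,78,-125,0, 0,49,78,-125,0]'
python3 - <<'E'
from h import *
s=manip.sense(); print(s["t"],s["tcp_pos"]*1e3,s["force"],s["finger_gap"]); print(R.from_quat(s["tool_rot"]).as_matrix().round(3))
out=[]
for n,(cu,cv) in(("scene",(304,240)),("top",(327,237))):
    k=snap(n); out.append(cv2.resize(k["img"][cv-60:cv+60,cu-60:cu+60],(400,400)))
save("c1.png",np.hstack(out))
E
```

```text
t: 1.35
tcp_pos: [0.553, -0.095, 0.256]
tool_rot: [-0.689, -0.159, 0.689, -0.158]
force: [-0.1, -0.6, 0.3]
finger_gap: -0.004
t: 2.6
tcp_pos: [0.6018, -0.0198, 0.132]
tool_rot: [0.69, 0.158, -0.689, 0.158]
force: [0.7, 0.0, 0.1]
finger_gap: 0.004
2.6 [601.82735045 -19.78121894 132.01736725] [0.74978564 0.00137143 0.11827917] 0.0040933610803184405
[[ 0.001  0.436 -0.9  ]
 [-0.    -0.9   -0.436]
 [-1.     0.001 -0.001]]
```

View pics/c1.png

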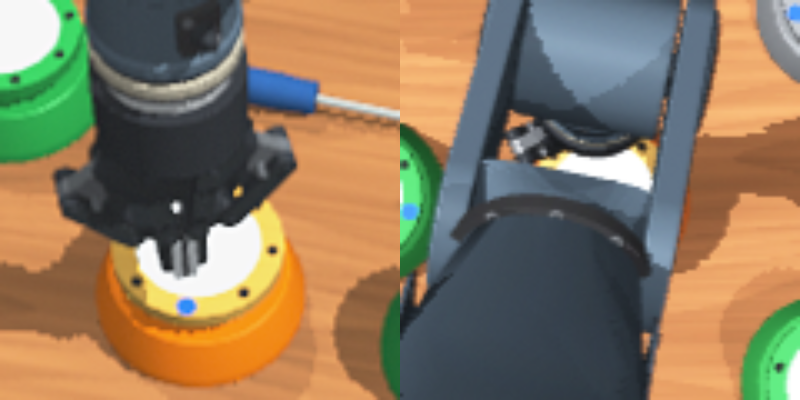

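The shut fingertips are above the ring over the blue dot, with nothing else near them. I'll descend to about 3 mm above the expected contact, then in small steps.

```bash
python3 -m crank '[0,0,1,-10,0, 0,0,1,-20,0, 0,0,1,-30,0, 0,0,1,-38,0, 0,0,1,-42,0, 0,0,1,-42,0, 0,0,1,-42,0]'
python3 -m crank '[0,0,0,-1,0, 0,0,0,-2,0, 0,0,0,-2,0, 0,0,0,-2,0]'
python3 -m crank '[0,0,0,-1,0, 0,0,0,-2,0, 0,0,0,-2,0, 0,0,0,-2,0]'
```

```text
t: 3.58
tcp_pos: [0.6016, -0.0186, 0.0895]
tool_rot: [0.689, 0.158, -0.689, 0.158]
force: [-0.0, -0.6, -1.6]
finger_gap: 0.001
t: 4.08
tcp_pos: [0.6013, -0.0185, 0.0873]
tool_rot: [0.689, 0.158, -0.689, 0.158]
force: [-0.3, 0.5, -0.5]
finger_gap: -0.002
t: 4.58
tcp_pos: [0.6014, -0.0185, 0.0855]
tool_rot: [0.689, 0.158, -0.689, 0.158]
force: [-0.1, -0.6, 1.7]
finger_gap: -0.0
```

```bash
python3 -m crank '[0,0,0,-1,0, 0,0,0,-2,0, 0,0,0,-2,0, 0,0,0,-2,0]'
python3 -m crank '[0,0,0,0,0, 0,0,0,0,0]'
python3 - <<'E'
from h import *
s=manip.sense(); print(s["tcp_pos"]*1e3)
k=snap("scene"); save("c2.png",cv2.resize(k["img"][200:320,240:380],(700,600)))
s=manip.sense(); print(s["force"],s["tcp_pos"]*1e3)
E
```

```text
t: 5.08
tcp_pos: [0.6014, -0.0185, 0.0834]
tool_rot: [0.689, 0.158, -0.689, 0.158]
force: [-0.1, -1.0, 4.0]
finger_gap: 0.003
t: 5.32
tcp_pos: [0.6014, -0.0186, 0.0834]
tool_rot: [0.689, 0.158, -0.689, 0.158]
force: [-1.4, 0.4, 3.4]
finger_gap: -0.004
[601.42465189 -18.57153038  83.36872334]
[-0.33796173 -0.50754335  3.96346133] [601.42519032 -18.5342045   83.3706486 ]
```

View pics/c2.png

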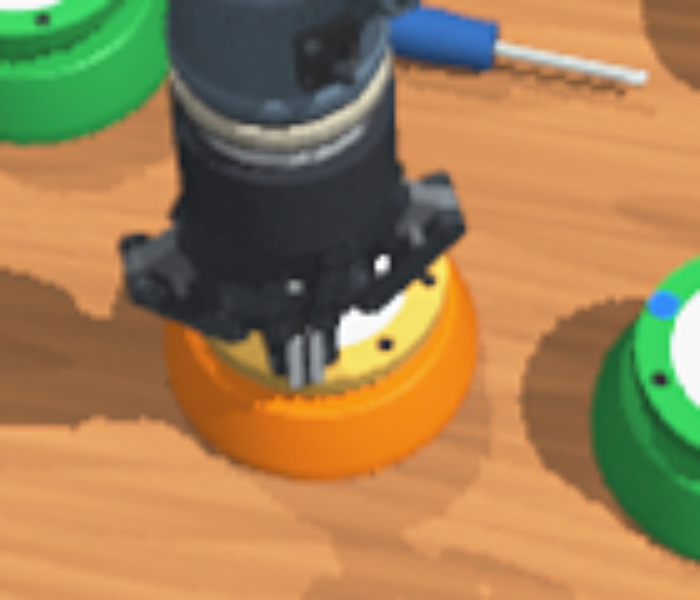

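Contact is good: about 3.6 mm pressed, about 3.7 N upward, with the tips covering the blue dot. Now I'll work out the round.

Run:
```python
from h import *
c=np.array([556.9,-22.2]); a0=np.arctan2(3.6,44.5)
P=lambda d:45*np.array([np.cos(a0-np.radians(d)),np.sin(a0-np.radians(d))])
for q in range(4):
    print(q,[tuple((P(90*q+9*i)-P(90*q)).round().astype(int)) for i in range(1,11)], (P(90*q+90)+c).round(1))
```

```text
0 [(np.int64(0), np.int64(-7)), (np.int64(-1), np.int64(-14)), (np.int64(-3), np.int64(-21)), (np.int64(-6), np.int64(-27)), (np.int64(-11), np.int64(-33)), (np.int64(-16), np.int64(-38)), (np.int64(-21), np.int64(-42)), (np.int64(-28), np.int64(-45)), (np.int64(-34), np.int64(-47)), (np.int64(-41), np.int64(-48))] [560.5 -67.1]
1 [(np.int64(-7), np.int64(0)), (np.int64(-14), np.int64(1)), (np.int64(-21), np.int64(3)), (np.int64(-27), np.int64(6)), (np.int64(-33), np.int64(11)), (np.int64(-38), np.int64(16)), (np.int64(-42), np.int64(21)), (np.int64(-45), np.int64(28)), (np.int64(-47), np.int64(34)), (np.int64(-48), np.int64(41))] [512.  -25.8]
2 [(np.int64(0), np.int64(7)), (np.int64(1), np.int64(14)), (np.int64(3), np.int64(21)), (np.int64(6), np.int64(27)), (np.int64(11), np.int64(33)), (np.int64(16), np.int64(38)), (np.int64(21), np.int64(42)), (np.int64(28), np.int64(45)), (np.int64(34), np.int64(47)), (np.int64(41), np.int64(48))] [553.3  22.7]
3 [(np.int64(7), np.int64(0)), (np.int64(14), np.int64(-1)), (np.int64(21), np.int64(-3)), (np.int64(27), np.int64(-6)), (np.int64(33), np.int64(-11)), (np.int64(38), np.int64(-16)), (np.int64(42), np.int64(-21)), (np.int64(45), np.int64(-28)), (np.int64(47), np.int64(-34)), (np.int64(48), np.int64(-41))] [601.8 -18.6]
```

```bash
python3 -m crank '[0,0,-7,0,0, 0,-1,-14,0,0, 0,-3,-21,0,0, 0,-6,-27,0,0, 0,-11,-33,0,0, 0,-16,-38,0,0, 0,-21,-42,0,0, 0,-28,-45,0,0, 0,-34,-47,0,0, 0,-41,-48,0,0]'
python3 -m crank '[0,0,0,0,0, 0,0,0,0,0]'
```

```text
t: 6.62
tcp_pos: [0.5602, -0.0669, 0.0834]
tool_rot: [0.689, 0.158, -0.689, 0.158]
force: [2.0, -0.1, 2.6]
finger_gap: -0.003
t: 6.88
tcp_pos: [0.559, -0.0667, 0.083]
tool_rot: [-0.688, -0.158, 0.69, -0.158]
force: [-2.6, -2.5, 3.6]
finger_gap: 0.001
```

The arm is on dot 2 and pressing about 3 N. I'll check that the holder hasn't shifted.

Run:
```python
from h import *
s=manip.sense(); print(s["tcp_pos"]*1e3,s["force"])
k=snap("scene"); save("c3.png",cv2.resize(k["img"][200:320,240:380],(700,600)))
s=manip.sense(); print(s["tcp_pos"]*1e3,s["force"])
hsv=cv2.cvtColor(k["img"],cv2.COLOR_RGB2HSV)
m=((hsv[...,0]>100)&(hsv[...,0]<130)&(hsv[...,1]>130)).astype(np.uint8); m[:225]=0;m[320:]=0;m[:,:255]=0;m[:,345:]=0
n,l,st,ce=cv2.connectedComponentsWithStats(m)
for i in range(1,n):
    if st[i,4]>5: print(ce[i],st[i,4],ray(k,*ce[i],.0584)*1e3)
```

```text
[559.0193941  -66.70673069  83.04123536] [-2.56899472 -2.46337182  3.56264136]
[559.09556974 -66.59765646  83.0204303 ] [-1.5185643  -1.5668183   2.97321422]
[299.77777778 272.5       ] 18 [601.68701907 -17.77125449  58.4       ]
```

View pics/c3.png

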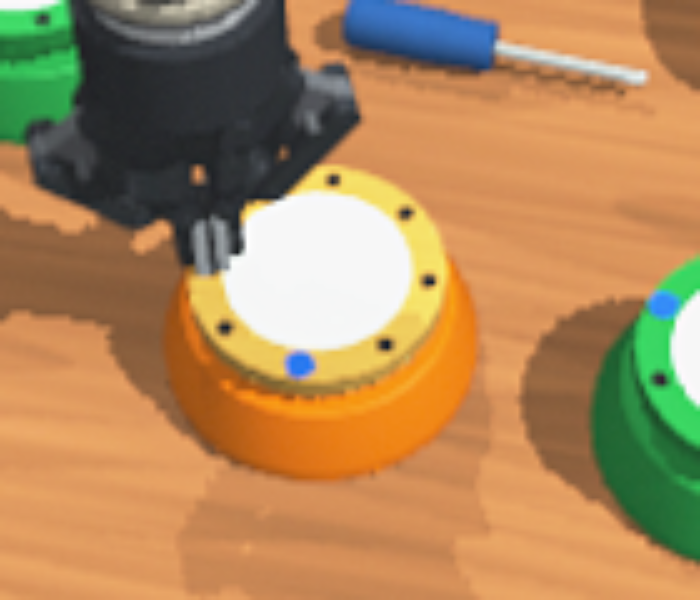

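The tips are on dot 2 at crop pixel (213,250). The blue dot hasn't moved (601.7,-17.8), so I'll carry on.

```bash
python3 -m crank '[0,-7,0,0,0, 0,-14,1,0,0, 0,-21,3,0,0, 0,-27,6,0,0, 0,-33,11,0,0, 0,-38,16,0,0, 0,-42,21,0,0, 0,-45,28,0,0, 0,-47,34,0,0, 0,-48,41,0,0]'
python3 -m crank '[0,0,0,0,0, 0,0,0,0,0]'
```

```text
t: 8.18
tcp_pos: [0.5118, -0.025, 0.0832]
tool_rot: [-0.689, -0.158, 0.69, -0.158]
force: [0.0, -2.1, 3.9]
finger_gap: 0.001
t: 8.43
tcp_pos: [0.5116, -0.0245, 0.0831]
tool_rot: [-0.689, -0.159, 0.69, -0.157]
force: [-0.3, 2.4, 4.0]
finger_gap: 0.004
```

```bash
python3 -m crank '[0,0,6,0,0, 0,1,13,0,0, 0,3,20,0,0, 0,6,26,0,0, 0,11,32,0,0, 0,16,37,0,0, 0,21,41,0,0, 0,28,44,0,0, 0,34,46,0,0, 0,41,47,0,0]'
python3 -m crank '[0,0,0,0,0, 0,0,0,0,0]'
```

```text
t: 9.68
tcp_pos: [0.5534, 0.0218, 0.0832]
tool_rot: [-0.689, -0.158, 0.69, -0.158]
force: [-2.7, -0.4, 2.4]
finger_gap: -0.005
t: 9.93
tcp_pos: [0.5548, 0.0216, 0.0836]
tool_rot: [0.69, 0.158, -0.688, 0.158]
force: [0.8, 2.8, 4.0]
finger_gap: -0.002
```

```bash
python3 -m crank '[0,7,0,0,0, 0,14,-1,0,0, 0,21,-3,0,0, 0,27,-6,0,0, 0,33,-11,0,0, 0,38,-16,0,0, 0,42,-21,0,0, 0,45,-28,0,0, 0,47,-34,0,0, 0,48,-41,0,0]'
python3 -m crank '[0,0,0,0,0, 0,0,0,0,0, 0,0,0,0,0]'
python3 - <<'E'
from h import *
k=snap("scene"); save("c4.png",cv2.resize(k["img"][200:320,240:380],(700,600)))
s=manip.sense(); print(s["tcp_pos"]*1e3,s["force"])
E
```

```text
t: 11.18
tcp_pos: [0.6018, -0.02, 0.0835]
tool_rot: [0.69, 0.158, -0.689, 0.158]
force: [-0.2, 2.3, 3.0]
finger_gap: 0.002
t: 11.55
tcp_pos: [0.6019, -0.0203, 0.0835]
tool_rot: [0.69, 0.158, -0.689, 0.159]
force: [-0.1, -2.9, 3.0]
finger_gap: -0.001
[601.92207381 -20.10111727  83.54427535] [ 0.33340597 -2.51217507  3.17785396]
```

View pics/c4.png

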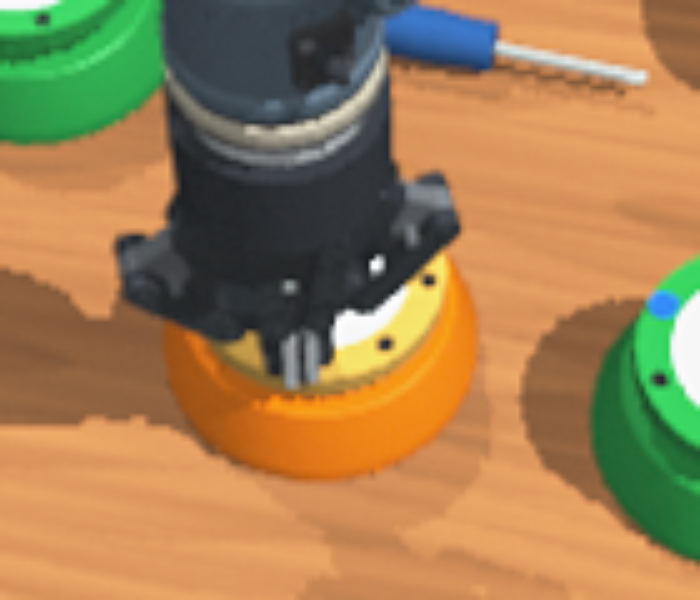

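The tips are back over the blue dot, 1.6 mm off centre and still pressing about 3 N. Lifting clear now.

```bash
python3 -m crank '[0,0,0,5,0, 0,0,0,15,0, 0,0,0,30,0, 0,0,0,60,0, 0,0,0,100,0, 0,0,0,140,0, 0,0,0,140,0, 0,0,0,140,0, 0,0,0,140,0, 0,0,0,140,0]'
python3 - <<'E'
from h import *
k=snap("scene"); save("c5.png",k["img"])
s=manip.sense(); print(s["t"],s["tcp_pos"]*1e3,s["force"],abs(s["qd"]).max())
hsv=cv2.cvtColor(k["img"],cv2.COLOR_RGB2HSV)
m=((hsv[...,0]>100)&(hsv[...,0]<130)&(hsv[...,1]>130)).astype(np.uint8); m[:225]=0;m[320:]=0;m[:,:255]=0;m[:,345:]=0
n,l,st,ce=cv2.connectedComponentsWithStats(m)
for i in range(1,n):
    if st[i,4]>5: print(ce[i],st[i,4],ray(k,*ce[i],.062)*1e3)
E
```

```text
t: 12.85
tcp_pos: [0.6006, -0.0194, 0.2221]
tool_rot: [-0.688, -0.158, 0.69, -0.158]
force: [-0.6, 0.6, 0.9]
finger_gap: 0.004
12.9 [600.79425979 -19.41281009 222.19609464] [-0.51952355  0.22864994  1.18151311] 0.0042193261277458614
[299.35294118 271.47058824] 17 [601.68973818 -18.47772238  62.        ]
```

View pics/c5.png

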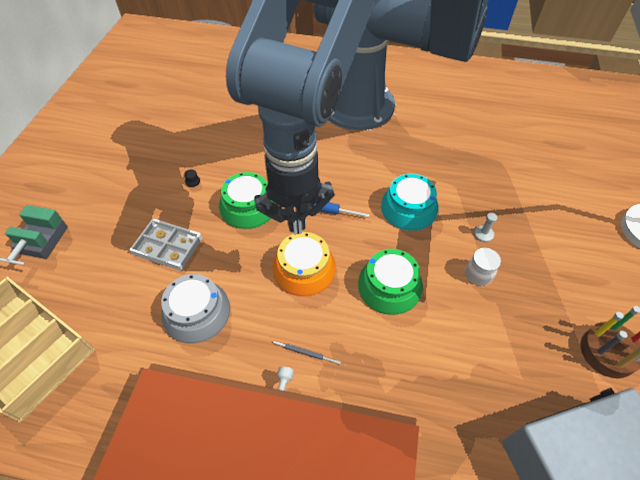

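The fingers are clear of the ring and the blue dot is at its starting pixel (299,271), so the ring is up. The bystanders haven't moved. Handing in.

```bash
python3 -c "
from station import workorder
print(workorder.sign_off())"
```

```text
the job is handed in; nothing more can be done
None
```

I traced the full round on the orange holder's brass ring and handed the job in at about 13 s of the 64 s allowed; the hand-in reports no verdict. With the fingers shut and pointing down, I touched the blue dot, went clockwise past dots 1–7 and came back to the blue dot, then lifted about 140 mm.

**Pressure:** the press was about 3.5–4 mm, well short of the stop. The upward force read 2.4–4.0 N, with sensor noise of about 1–1.5 N.

**Accuracy:** I measured the fingertip position only at each quarter turn. It was within about 2 mm of the planned point each time. The odd-numbered dots were passed in motion and not checked one by one.

**Last checks:**
- **Holder and ring:** after lifting, the blue dot measured (601.7, -18.5) mm against (601.6, -17.9) mm at the start. The holder had not shifted and the ring was up again.
- **Other objects:** the last picture shows the bystanders where they were, judged by eye. The residual force after lifting was about 1 N, which is within the sensor noise.
- **Sideways force:** it read up to about 3 N while I paused on the ring. I took this as friction, and the holder did not move.

No check failed or disagreed.

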